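# Load slide carriers into a spring magazine

### The job

Load the microscope's spring magazine: first the carrier with the green leaf specimen, then the white calibration target with the black cross on top of it, both face up. Each one must lie level with one end under the blue lip and the other end snapped under the red catch; let go of the first before you bring the second. Leave the spare carrier with the black disc and the glass dish where they are.

Things in the scene. Friction and masses are not known exactly. Their poses are not given: they have to be found in the camera images.
- magazine: Fixed spring stack magazine, open at the top and long sides. Origin: centre of its underside on the table; z up, x along its length (base 150 x 76 x 10 mm). The cavity is 82 mm long (x +-41 mm) and 43 mm wide. 12 mm guides stand at its corners (y +-21.5 to +-26.5 mm), tops at z=80 (lip end) and 76 mm (catch end); from x=-29 to +29 mm the sides are open for fingers.
- lip (a point): Middle of the lower edge of the fixed blue lip at the -x end of the magazine (x=-33, z=80 mm of the magazine). The lip, 6 mm thick, overhangs the cavity by 8 mm, to the end wall at x=-41 mm. A flat plate cannot be pressed in past it: tilt the plate 20 to 25 degrees, push its low end down on the follower and under the lip to the wall, then press the high end down past the catch.
- catch_tip (a point): Middle of the lower edge of the red sprung catch, 30 mm wide, at the +x end: x=+36, z=80 mm of the magazine when out. Its nose slopes up and away, 30 degrees from vertical, to z=92 mm. The wall below it has its inner face at x=+41, top at z=77 mm. A plate tucked under the lip stays by itself, its other end resting on the catch, when let go.
- follower (a joint): White spring plate (80 x 32 mm) in the magazine on which the carriers stack. 0 = up, its top at z=78 mm of the magazine; grows as it is pushed down (m), up to 0.042. 2.2 N to start, 0.1 N more per mm. About 0.008 with one carrier snapped in, 0.018 with two.
- catch (a joint): Travel of the red catch: 0 = out over the cavity, grows as it is pushed back toward +x (m), up to 0.008. 2 N to start, 0.25 N more per mm. It springs back over a carrier that has passed (click).
- leaf_carrier: Loose slide carrier, an aluminium plate 80 x 40 x 10 mm (x, y, z), about 70 g, with a round green leaf specimen with yellow dots in its upper face. Origin: centre of its underside; x along its length, z out of the face. Either end may go under the lip. It starts on a black parking stand 60 x 24 mm and 30 mm high, along the stand's length.
- target_carrier: The same plate with a white disc with a black cross in its upper face. Same origin, axes and kind of stand.
- spare_carrier: The same plate with a plain black disc in its upper face, on its own stand: a bystander, not to be moved.
- dish: Closed glass petri dish, 60 mm diameter, 17 mm high, standing on the table: a bystander. Origin: centre of its underside.
Not all that is in view belongs to the job. Leave any brown or orange look-alike of the target_carrier alone.

How it is judged (in metres and radians):
On the way, in this order (a step that is already met when the one before it is completed fails the run):
1. the leaf carrier lies level in the magazine, one end under the lip, the other under the snapped-back catch, let go (x of leaf_carrier in the frame of magazine between -0.004 and 0.004 m and y of leaf_carrier in the frame of magazine between -0.004 and 0.004 m and z of leaf_carrier in the frame of magazine between 0.067 and 0.0722 m and angle between leaf_carrier's own z axis and vertical below 0.05 rad and contact force between leaf_carrier and the fingers below 0.1 N and value of joint catch below 0.002 m and linear speed of leaf_carrier below 0.01 m/s), for 0.2 s.
2. the target carrier is snapped in on top of the leaf carrier, let go (x of target_carrier in the frame of magazine between -0.004 and 0.004 m and y of target_carrier in the frame of magazine between -0.004 and 0.004 m and z of target_carrier in the frame of magazine between 0.067 and 0.0722 m and angle between each of target_carrier, leaf_carrier's own z axis and vertical below 0.05 rad and x of leaf_carrier in the frame of magazine between -0.004 and 0.004 m and y of leaf_carrier in the frame of magazine between -0.004 and 0.004 m and z of leaf_carrier in the frame of magazine between 0.057 and 0.0622 m and contact force between target_carrier and the fingers below 0.1 N and value of joint catch below 0.002 m), for 0.2 s.
At the end, for the whole second after the job is handed in: In the magazine the target carrier lies on top (underside at z=70 mm, -3/+2.2 mm) and the leaf carrier right under it (60 mm, -3/+2.2 mm), both face up, within 4 mm of the magazine's centre in x and y and level within 0.05 rad; the catch is out (under 2 mm), and both are at rest and let go (all of step 2 and linear speed of each of leaf_carrier, target_carrier below 0.01 m/s and contact force between leaf_carrier and the fingers below 0.1 N); the robot touches nothing.
It fails at once if the spare carrier is moved by more than 15 mm (distance of spare_carrier from where it was at the start of the episode above 0.015 m).
It fails at once if the glass dish is moved by more than 20 mm (distance of dish from where it was at the start of the episode above 0.02 m).
It also fails if it takes over 72 s, if anything falls off the work surface, if the arm or the gripper's body presses on something with over 40 N, if the wrist force passes 120 N, or if a joint passes its speed limit or range.

### The arm

A 7-joint arm with a two-finger parallel gripper is mounted at the origin on the work surface. World frame = base frame: x ahead of the robot, y to its left, z up, the work surface at z = 0. Lengths are in mm, angles in rad, forces in N, time in s.
With the tool pointing down it reaches from about 400 to 875 mm from the base axis. Payload 4.4 kg.
Tool frame: the origin (TCP) lies on the centre line of the jaws, within the pads' length; the fingertips stand 25 mm ahead of it and the grasp point (between the pads) lies 6 mm ahead of it (ctrl.finger_overhang is the distance from the TCP to the fingertips, in mm); z points along the fingers, y is the line along which they close (so a half turn about z gives the same grasp; the last joint's range is limited). The gripper opens to 85 mm and grips with 20 to 120 N. Pads are 22 mm wide; open, the fingers measure 114 mm over their backs; the gripper's body (76 mm by 85 mm) begins 54 mm behind the grasp point. The pads swing forward as they close: fully open they stand 13 mm farther back than shut.
Start: joints at [1.127, 0.628, 0.038, 1.517, -0.027, 0.996, -0.02], TCP at [239.797, -604.165, 256.313] pointing down, gripper open.
Joint ranges: [-3.06, 3.06], [-0.37, 2.12], [-1.25, 1.32], [0.18, 2.47], [-1.1, 4.24], [0.23, 1.98], [-2.94, 2.94]. Speed limits (rad/s): [2.57, 2.57, 3.14, 3.14, 3.14, 3.14, 3.14].

### API

Orientations are given as [roll, pitch, yaw] about the fixed x, y, z axes, in that order (R = Rz(yaw) Ry(pitch) Rx(roll)).
In Python, from cell import ctrl gives the robot as it stands. The module is installed in compiled form; this text tells all that it offers.
- The arm moves only by the tool play_rows, never from a script. Its argument "targets" is a list of rows, each a list of 5 numbers: the closure, from 0 (fully open) to 1 (shut), then the shift along the tool's x, y, z in cm, then the turn about the tool's z in degrees. In form: [[gripper, dx, dy, dz, spin], ...]. A call has 1 to 10 rows; each row is the pose to reach, as a shift and turn from the pose commanded when the call began, along the tool's axes at that moment; what a row does not reach only later rows make up. A row lasts 1/10 s, in which the tool goes at most 50 mm and 8.59 degrees, less where a joint would pass 70% of its speed; a pose out of reach is approached as far as the arm can. A call with a gripper value outside its range is refused whole. The fingers move at their own pace and stop on an object; the grip force is fixed at half the most. Time passes only in rows, so rows that repeat a pose let the fingers close. It gives the time, the measured TCP pose, the force, the opening and the grip force at its end, in the units of the state.
- ctrl.read_state(): the state, without advancing time (a new reading comes with each control period).
- ctrl.get_image(name): name is "scene" or "side" or "wrist"; returns (picture, depth): 420x560x3 uint8, red, green, blue; 420x560 float32, mm along the optical axis (not along the pixel's ray), 0 where there is no reading.
- ctrl.calibration(name): a dict with "vfov" (degrees; the focal length in pixels is half the picture's height over the tangent of half this angle, whatever the lens; pixels are square), "cx", "cy" (the principal point, pixels), "extrinsics" (4x4, takes a point from camera to world coordinates); the wrist camera has in their place "mount" (4x4, takes a point from camera to tool coordinates, whose origin is the TCP and whose axes are the flange's). Camera axes: x right, y down, z forward; pixel columns grow to the right and rows downward; lengths in mm; the calibration is good to about 2 mm. A picture is of the moment at which its call begins: read the wrist's pose just before it. calibration takes no time and is no camera call.
- ctrl.finish_job(): hands the job in; it is judged then, once.
Trained networks look in the newest picture that a camera, given by its name, has taken for a name from the list of things; names that differ only in an ending like _2 or _b are one class to them, and where a whole thing is asked for, a point or a joint stands for the part that bears it (a point fixed in the world has none). Each returns a list of dicts, best first, with "confidence" (0 to 1); they miss things now and then, are a little off and sometimes report something else, mostly with a low value. They report only what shows in the picture. A call takes as long as a camera call. They do not tell look-alikes from the thing itself.
- ctrl.search_frame(camera, name): "bbox" ([left, top, right, bottom] in pixels, round what is visible of it).
- ctrl.trace(camera, name): "pixels" (420x560 bool, what is visible of it) and "bbox" ([left, top, right, bottom] in pixels, round what is visible of it).
The state is a dict: "clock": time; "qpos": joint angles; "qd": joint speeds; "tau": joint torques, N m; "eef_pos": TCP position; "tool_rot": TCP orientation; "force": force on the tool from outside, world axes, zero at the start; "torque": the same for the moment, N m; "width": finger opening in mm; "gripper_force": force on a finger pad.
Only numpy, scipy, OpenCV 4.12 (cv2) and the standard library are available. Lean on these libraries where they do the work, as an engineer would, in place of code of your own. Each camera call takes 0.05 s, during which the arm holds its last target. There are 200 camera calls.

## Working session

There is one attempt and no reset: what is moved stays moved. The work goes in short steps, Python scripts to look and compute and a tool call to move; the robot and the scene stay as the last step left them, time stands still between calls to the robot, and variables do not carry over. Pictures are saved under pics/ and viewed, at most 10 in all, crops included, and the job is handed in when it is done.

Besides the shell and the picture viewer there is one more tool, called by a JSON object that holds its "api" and its "payload", one argument or row to a line. play_rows: Moves the arm, as the interface text tells. Its arguments: {"type":"object","properties":{"targets":{"type":"array"}},"required":["targets"]}

```bash
mkdir -p pics
cat > h.py <<'E'
import numpy as np, cv2
from cell import ctrl
from scipy.spatial.transform import Rotation as Ro
def T_tool():
    s=ctrl.read_state(); T=np.eye(4); T[:3,:3]=Ro.from_euler('xyz',s['tool_rot']).as_matrix(); T[:3,3]=s['eef_pos']; return T
def cam(name):
    T=T_tool() if name=='wrist' else None
    im,d=ctrl.get_image(name); c=ctrl.calibration(name)
    E=T@c['mount'] if name=='wrist' else np.array(c['extrinsics'])
    f=210/np.tan(np.radians(c['vfov'])/2)
    v,u=np.mgrid[0:420,0:560]
    P=np.stack([(u-c['cx'])/f*d,(v-c['cy'])/f*d,d,np.ones_like(d)],-1)@E.T
    return im,d,P[...,:3]
E
python3 - <<'E'
from h import *
print(ctrl.read_state()); print(ctrl.calibration('wrist'))
ims=[]
for n in ['scene','side','wrist']:
    im,d,P=cam(n); np.savez(f'{n}.npz',im=im,P=P,d=d); ims.append(im)
    for k in ['magazine','leaf_carrier','target_carrier','spare_carrier','dish']:
        for r in ctrl.search_frame(n,k)[:4]:
            l,t,rr,b=[int(x) for x in r['bbox']]; q=P[(t+b)//2,(l+rr)//2]
            print(n,k,round(r['confidence'],2),l,t,rr,b,q.round(0))
cv2.imwrite('pics/a.png',cv2.resize(np.vstack([np.hstack(ims[:2]),np.hstack([ims[2],ims[2]*0])])[...,::-1],(800,600)))
E
```

```text
{'clock': 0.0, 'qpos': array([ 1.12718041,  0.62937356,  0.03844572,  1.51837652, -0.02696687,
        0.99628967, -0.01999524]), 'qd': array([ 1.58196395e-03, -1.40839619e-04, -1.40355797e-03, -9.24975919e-04,
       -9.74389752e-05,  1.09839702e-04, -1.55154512e-03]), 'tau': array([ 5.24806237e-04, -5.63387883e+01,  1.22711454e+00, -1.93439466e+01,
        1.13055695e-02,  1.05135547e-02,  5.38210244e-06]), 'eef_pos': array([ 239.58160058, -603.60996596,  255.36861687]), 'tool_rot': array([-3.13966449e+00,  5.70461155e-05,  3.77835526e-01]), 'force': array([ 0.49103078,  0.17328724, -0.36071498]), 'torque': array([ 0.05316435, -0.01089053, -0.01133659]), 'gripper_force': 0.0, 'width': 85.4266799078187}
{'vfov': 65.7516385074262, 'cx': 283.15254323311916, 'cy': 207.94494210118694, 'mount': array([[-5.21877710e-04, -9.56239437e-01, -2.92584803e-01,
         7.48818085e+01],
       [ 9.99999596e-01, -2.85084551e-04, -8.51952685e-04,
         4.75559579e-01],
       [ 7.31259349e-04, -2.92585129e-01,  9.56239200e-01,
        -1.17853083e+02],
       [ 0.00000000e+00,  0.00000000e+00,  
[... 298 characters left out ...]
227 402 271 [488. 255.  38.]
scene target_carrier 0.62 418 280 466 310 [510. 369.   9.]
scene target_carrier 0.57 411 202 437 235 [353. 286.   9.]
scene spare_carrier 0.55 274 272 317 321 [661. 160.  41.]
scene dish 0.87 165 263 197 296 [723. -32.  19.]
side magazine 0.79 334 153 389 209 [ 514. -231.   30.]
side leaf_carrier 0.77 287 227 329 246 [502.  78.  40.]
side target_carrier 0.87 298 325 343 351 [354. 290.   9.]
side target_carrier 0.82 207 314 243 356 [499. 372.   7.]
side target_carrier 0.76 245 274 292 300 [485. 258.  39.]
side target_carrier 0.6 322 273 364 302 [377. 154.  11.]
side spare_carrier 0.61 207 225 250 247 [653. 170.  38.]
side dish 0.71 243 187 271 210 [713. -22.  18.]
```

View pics/a.png

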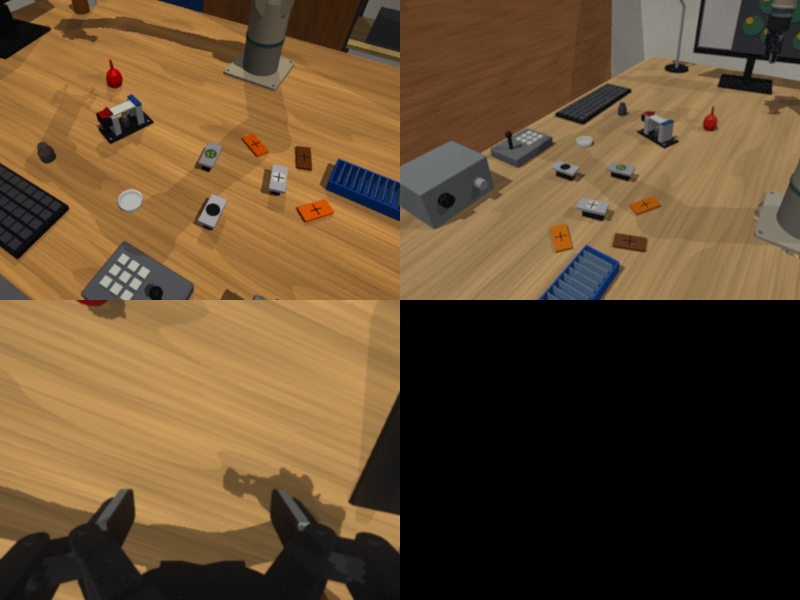

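Lookalikes for the target, in scene pixels (full resolution): orange (355,202), brown (424,218), orange (442,295), and the white plate with a cross on a stand at (388,249). The white one fits: it is white and its top is at z≈40, while the others lie at z≈10. The leaf carrier is at (294,217), the spare (black disc) at (295,297), and the magazine at (173,164). The network's second "magazine" hit is really the spare.

```bash
cat >> h.py <<'E'
def plate(P,im,c,zlo=33,zhi=46,r=55):
    m=(np.hypot(P[...,0]-c[0],P[...,1]-c[1])<r)&(P[...,2]>zlo)&(P[...,2]<zhi)
    q=P[m]; rect=cv2.minAreaRect(q[:,:2].astype(np.float32))
    b=cv2.boxPoints(rect); e1,e2=b[1]-b[0],b[2]-b[1]
    e=e1 if np.linalg.norm(e1)>np.linalg.norm(e2) else e2
    return np.round(rect[0],1),np.round(sorted(rect[1]),1),round(np.degrees(np.arctan2(e[1],e[0]))%180,1),len(q),round(float(np.median(q[:,2])),1)
E
python3 - <<'E'
from h import *
for n in ['scene','side']:
    z=np.load(n+'.npz'); P,im=z['P'],z['im']
    for k,c in dict(leaf=(508,76),target=(487,256),spare=(657,165)).items(): print(n,k,*plate(P,im,c))
    print(n,'base',*plate(P,im,(516,-222),5,15,95)); 
    h=cv2.cvtColor(im,cv2.COLOR_RGB2HSV); near=(np.hypot(P[...,0]-516,P[...,1]+222)<95)&(P[...,2]>50)
    for col,lo,hi in [('blue',100,125),('red',170,180),('red0',0,6)]:
        m=near&(h[...,0]>=lo)&(h[...,0]<=hi)&(h[...,1]>120); print(col,m.sum(),P[m].mean(0).round(1) if m.any() else '')
    m=near&(P[...,2]>65); q=P[m]; print('top',len(q),q.min(0).round(),q.max(0).round())
im=np.load('scene.npz')['im']
a=cv2.resize(im[170:280,260:410],(600,440),interpolation=cv2.INTER_CUBIC)
cv2.imwrite('pics/b.png',a[...,::-1])
E
```

```text
scene leaf [506.   70.8] [40.6 81.7] 9.6 716 40.0
scene target [485.9 256.9] [40.3 81.8] 15.2 838 39.7
scene spare [654.  160.4] [40.6 81.8] 5.7 1084 40.0
scene base [ 512.8 -221.4] [ 81.1 149.7] 159.2 1125 10.3
blue 135 [ 479.5 -203.3   85.5]
red 12 [ 563.6 -254.    62.8]
red0 201 [ 564.  -238.6   83. ]
top 1030 [ 458. -266.   65.] [ 589. -178.   93.]
side leaf [504.3  72.4] [43.4 82.2] 8.1 468 39.0
side target [483.8 257. ] [44.1 80.8] 14.7 712 39.0
side spare [652.2 160.8] [44.4 81.4] 7.7 456 38.7
side base [ 510.9 -219.8] [ 79.3 153.6] 159.6 519 9.0
blue 54 [ 473.4 -202.8   84.5]
red 3 [ 552.3 -233.4   87.1]
red0 52 [ 557.4 -236.2   84.7]
top 514 [ 457. -267.   65.] [ 588. -177.   92.]
```

View pics/b.png

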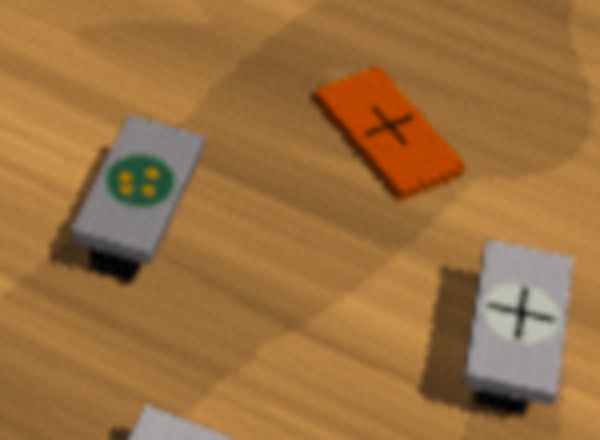

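The crop confirms both plates: the green leaf with yellow dots at crop (140,180), and the white disc with a cross at (520,310). I'll go over the magazine first and measure it from near.

{"api": "play_rows", "payload": {
  "targets": [
    [0, 39.4, -25.6, 0, 42],
    [0, 39.4, -25.6, 0, 42],
    [0, 39.4, -25.6, 0, 42],
    [0, 39.4, -25.6, 0, 42],
    [0, 39.4, -25.6, 0, 42],
    [0, 39.4, -25.6, 0, 42],
    [0, 39.4, -25.6, 0, 42],
    [0, 39.4, -25.6, 0, 42],
    [0, 39.4, -25.6, 0, 42],
    [0, 39.4, -25.6, 0, 42]
  ]
}}

```text
clock: 1.9
eef_pos: [515.0, -214.8, 256.3]
tool_rot: [-3.138, -0.001, -0.347]
force: [0.8, -0.9, -0.2]
width: 85.5
gripper_force: 0.0
```

{"api": "play_rows", "payload": {
  "targets": [
    [0, 0, 0, 0, 0],
    [0, 0, 0, 0, 0]
  ]
}}

```text
clock: 2.1
eef_pos: [511.4, -221.2, 256.3]
tool_rot: [3.141, 0.0, -0.355]
force: [0.2, -0.1, -0.4]
width: 85.8
gripper_force: 0.0
```

Run:
```python
from h import *
s=ctrl.read_state(); print(s['clock'],s['eef_pos'],np.degrees(s['tool_rot']),s['force'])
im,d,P=cam('wrist'); np.savez('wm.npz',im=im,P=P,d=d)
cv2.imwrite('pics/c.png',im[...,::-1])
print('base',*plate(P,im,(513,-221),4,16,95))
h=cv2.cvtColor(im,cv2.COLOR_RGB2HSV); near=(np.hypot(P[...,0]-513,P[...,1]+221)<95)&(P[...,2]>50)
for col,lo,hi in [('blue',100,125),('red0',0,6)]:
    m=near&(h[...,0]>=lo)&(h[...,0]<=hi)&(h[...,1]>120); q=P[m]; print(col,m.sum(),q.mean(0).round(1)); 
    t=q[q[:,2]>np.percentile(q[:,2],95)-4]; print(cv2.minAreaRect(t[:,:2].astype(np.float32)),t[:,2].mean())
h=near&(P[...,2]>74)&(P[...,2]<82); print('74-82',cv2.minAreaRect(P[h][:,:2].astype(np.float32)))
```

```text
2.1 [ 511.3705877  -221.1514665   256.34793055] [ 1.79953481e+02  6.30615392e-03 -2.03173478e+01] [ 0.1630202  -0.09314201 -0.4384972 ]
base [ 512.2 -222.6] [ 76.1 148.8] 159.3 2719 10.1
blue 797 [ 475.3 -208.5   90. ]
((506.1926574707031, -249.65045166015625), (87.73216247558594, 123.2857894897461), 56.370758056640625) 90.02490689143356
red0 1452 [ 563.  -241.4   86.5]
((526.1353149414062, -238.09829711914062), (82.25813293457031, 77.26284790039062), 33.85746383666992) 106.95166990208125
74-82 ((530.3781127929688, -229.4542236328125), (53.68739318847656, 106.277099609375), 69.37384033203125)
```

View pics/c.png

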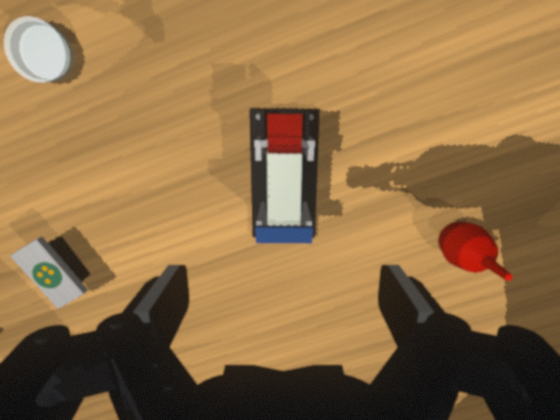

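The wrist picture shows the magazine with the red catch up at (285,130), the blue lip at (285,235) and the white follower between them. Its centre is about (512.2,-222.6), yaw -20.7°. Next is the leaf carrier.

{"api": "play_rows", "payload": {
  "targets": [
    [0, -10.7, -27.2, 4, -29.3],
    [0, -10.7, -27.2, 9.6, -29.3],
    [0, -10.7, -27.2, 9.6, -29.3],
    [0, -10.7, -27.2, 9.6, -29.3],
    [0, -10.7, -27.2, 9.6, -29.3],
    [0, -10.7, -27.2, 9.6, -29.3],
    [0, -10.7, -27.2, 9.6, -29.3],
    [0, -10.7, -27.2, 9.6, -29.3],
    [0, -10.7, -27.2, 9.6, -29.3]
  ]
}}

```text
clock: 3.05
eef_pos: [506.3, 68.6, 160.7]
tool_rot: [3.14, -0.0, 0.153]
force: [-0.8, -0.5, 0.0]
width: 85.2
gripper_force: 0.0
```

{"api": "play_rows", "payload": {
  "targets": [
    [0, 0, 0, 0, 0],
    [0, 0, 0, 0, 0]
  ]
}}

```text
clock: 3.25
eef_pos: [506.4, 69.2, 160.9]
tool_rot: [3.141, -0.001, 0.153]
force: [-0.3, -0.1, 0.4]
width: 85.7
gripper_force: 0.0
```

Run:
```python
from h import *
s=ctrl.read_state(); print(s['clock'],s['eef_pos'],np.degrees(s['tool_rot']))
im,d,P=cam('wrist'); np.savez('wl.npz',im=im,P=P,d=d)
print(*plate(P,im,(505.5,71)),*plate(P,im,(505.5,71),37,43))
```

```text
3.25 [506.40396356  69.18612516 160.9101208 ] [ 1.79954699e+02 -6.10655444e-02  8.74051221e+00]
[505.1  70. ] [39.7 80.2] 9.9 5169 40.3 [505.1  70. ] [39.7 80.2] 9.9 5129 40.3
```

Run:
```python
from h import *
z=np.load('wm.npz'); P=z['P']-[512.2,-222.6,0]; a=np.radians(-20.7)
x=P[...,0]*np.cos(a)+P[...,1]*np.sin(a); y=-P[...,0]*np.sin(a)+P[...,1]*np.cos(a)
for lo in range(-78,78,4):
    m=(x>=lo)&(x<lo+4)&(abs(y)<9); m2=(x>=lo)&(x<lo+4)&(P[...,2]>50)&(abs(y)<40)
    print(lo+2,m.sum(),np.percentile(P[...,2][m],[5,50,95]).round(0) if m.any() else '',(y[m2].min().round(1),y[m2].max().round(1)) if m2.any() else '')
```

```text
-76 0  
-72 0  
-68 0  
-64 0  
-60 0  
-56 0  
-52 0  
-48 57 [85. 86. 87.] (np.float64(-27.0), np.float64(26.7))
-44 73 [85. 86. 87.] (np.float64(-26.8), np.float64(26.6))
-40 70 [85. 86. 87.] (np.float64(-26.8), np.float64(26.5))
-36 79 [85. 86. 87.] (np.float64(-26.6), np.float64(26.5))
-32 124 [77. 79. 87.] (np.float64(-26.9), np.float64(26.8))
-28 75 [77. 78. 79.] (np.float64(-26.4), np.float64(26.3))
-24 77 [77. 78. 79.] (np.float64(-15.4), np.float64(15.4))
-20 78 [77. 78. 79.] (np.float64(-15.3), np.float64(15.3))
-16 75 [77. 78. 79.] (np.float64(-15.2), np.float64(15.3))
-12 74 [77. 78. 80.] (np.float64(-15.2), np.float64(15.3))
-8 81 [77. 78. 79.] (np.float64(-15.1), np.float64(15.2))
-4 78 [77. 78. 79.] (np.float64(-16.0), np.float64(15.2))
0 74 [77. 78. 79.] (np.float64(-39.9), np.float64(40.0))
4 79 [77. 78. 79.] (np.float64(-39.9), np.float64(40.0))
8 1500 [ 80. 311. 320.] (np.float64(-39.9), np.float64(40.0))
12 2730 [309. 316. 321.] (np.float64(-40.0), np.float64(40.0))
16 87 [77. 78. 79.] (np.float64(-39.9), np.float64(40.0))
20 82 [77. 78. 80.] (np.float64(-33.5), np.float64(22.6))
24 89 [77. 78. 79.] (np.float64(-15.3), np.float64(15.9))
28 90 [77. 78. 79.] (np.float64(-26.3), np.float64(26.0))
32 80 [77. 78. 80.] (np.float64(-26.3), np.float64(26.1))
36 67 [77. 79. 86.] (np.float64(-26.2), np.float64(26.0))
40 80 [87. 90. 92.] (np.float64(-26.7), np.float64(26.6))
44 110 [86. 88. 92.] (np.float64(-26.6), np.float64(26.7))
48 82 [86. 87. 88.] (np.float64(-26.6), np.float64(26.9))
52 103 [82. 84. 87.] (np.float64(-21.8), np.float64(22.0))
56 97 [82. 83. 84.] (np.float64(-21.7), np.float64(21.9))
60 105 [82. 83. 84.] (np.float64(-21.7), np.float64(21.8))
64 103 [82. 83. 84.] (np.float64(-21.5), np.float64(21.7))
68 103 [54. 83. 84.] (np.float64(-21.3), np.float64(21.7))
72 1025 [ 54. 374. 374.] (np.float64(-21.2), np.float64(21.6))
76 64 [-1.  0. 10.]
```

{"api": "play_rows", "payload": {
  "targets": [
    [0, -0.1, -0.1, 4, -1.2],
    [0, -0.1, -0.1, 8, -1.2],
    [0, -0.1, -0.1, 10.5, -1.2],
    [0, -0.1, -0.1, 11.8, -1.2],
    [0, -0.1, -0.1, 11.8, -1.2]
  ]
}}

```text
clock: 3.8
eef_pos: [504.0, 71.5, 41.2]
tool_rot: [3.141, 0.003, 0.176]
force: [0.0, 0.2, 0.5]
width: 85.4
gripper_force: 0.0
```

{"api": "play_rows", "payload": {
  "targets": [
    [1, 0, 0.1, 0, 0],
    [1, 0, 0.1, 0, 0],
    [1, 0, 0.1, 0, 0],
    [1, 0, 0.1, 0, 0],
    [1, 0, 0.1, 0, 0],
    [1, 0, 0.1, 0, 0],
    [1, 0, 0.1, 0, 0]
  ]
}}

```text
clock: 4.5
eef_pos: [505.7, 71.3, 43.8]
tool_rot: [3.141, -0.002, 0.177]
force: [-0.5, -0.1, 7.0]
width: 38.7
gripper_force: 60.1
```

{"api": "play_rows", "payload": {
  "targets": [
    [1, 0, 0, -4, 0],
    [1, 0, 0, -8, 0],
    [1, 0, 0, -12, 0],
    [1, 0, 0, -12, 0]
  ]
}}

```text
clock: 4.9
eef_pos: [508.3, 71.7, 167.6]
tool_rot: [-3.142, -0.011, 0.177]
force: [1.6, 0.4, -0.9]
width: 38.8
gripper_force: 61.0
```

```bash
cat >> h.py <<'E'
def held(im,P):
    "fit of the gripped plate in tool coordinates"
    T=T_tool(); Q=(P-T[:3,3])@T[:3,:3]
    return Q
def mag(p,yaw=None):
    a=np.radians(-20.7); d=np.array(p[:2])-[512.2,-222.6]
    return np.round([d@[np.cos(a),np.sin(a)],d@[-np.sin(a),np.cos(a)]],1)
E
python3 - <<'E'
from h import *
s=ctrl.read_state(); print(s['clock'],s['eef_pos'],np.degrees(s['tool_rot']),s['width'],s['gripper_force'])
im,d,P=cam('wrist'); Q=held(im,P); cv2.imwrite('pics/d.png',im[...,::-1])
m=(abs(Q[...,0])<50)&(abs(Q[...,1])<19)&(Q[...,2]>-15)&(Q[...,2]<25); q=Q[m]
for lo in range(-48,48,8):
    k=(q[:,0]>=lo)&(q[:,0]<lo+8); print(lo+4,k.sum(),np.median(q[k],0).round(1) if k.any() else '')
print(q.min(0),q.max(0))
E
```

```text
4.9 [508.3069157   71.70690499 167.6133159 ] [-179.99471855   -0.62390055   10.1408254 ] 38.83618663405236 60.96153259277344
-44 0 
-36 667 [-34.1   0.3   1.5]
-28 1224 [-28.    0.1   1.4]
-20 1271 [-20.   -0.1   1.4]
-12 1337 [-11.9  -0.5   1.2]
-4 1555 [-3.9 -1.4  0.9]
4 1608 [ 4.1 -1.3  0.9]
12 1695 [11.9 -0.9  1.1]
20 1680 [20.1 -0.   1.3]
28 1761 [28.  -0.   1.3]
36 1873 [36.1 -0.   1.3]
44 606 [40.3 -0.   4.8]
[-39.23136686 -18.99890555 -14.95477364] [40.81628199 18.99818981 10.98129326]
```

View pics/d.png

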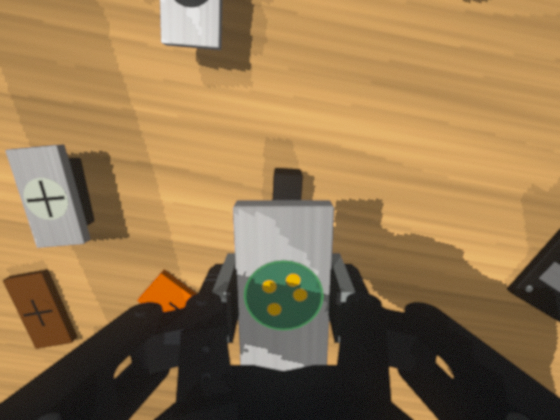

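The leaf plate is held level and centred, at cols 234–332 with the principal column at 283, and its stand stayed put. Now to the magazine.

{"api": "play_rows", "payload": {
  "targets": [
    [1, -0.8, 4, 0, 4],
    [1, -1.6, 8, 0, 8],
    [1, -2.1, 12, 0, 12],
    [1, -2.6, 16, 0, 16],
    [1, -3.1, 20, 0, 20],
    [1, -3.5, 24, 0, 24],
    [1, -3.7, 27, 0, 28],
    [1, -3.8, 29, 0, 30.8],
    [1, -3.8, 29.6, 0, 30.8],
    [1, -3.8, 29.6, 0, 30.8]
  ]
}}

```text
clock: 5.95
eef_pos: [519.4, -226.4, 161.7]
tool_rot: [-3.141, 0.001, -0.36]
force: [0.2, 0.4, -0.8]
width: 39.0
gripper_force: 60.9
```

{"api": "play_rows", "payload": {
  "targets": [
    [1, 0, 0, 0, 0],
    [1, 0, 0, 0, 0],
    [1, 0, 0, 0, 0]
  ]
}}

```text
clock: 6.25
eef_pos: [519.8, -225.3, 162.3]
tool_rot: [-3.141, 0.0, -0.358]
force: [-0.8, -0.4, -0.2]
width: 39.0
gripper_force: 60.9
```

```bash
cat >> h.py <<'E'
def st():
    s=ctrl.read_state(); print(s['clock'],'mag xy',mag(s['eef_pos']),'z',s['eef_pos'][2].round(1),'rot',np.degrees(s['tool_rot']).round(2),'F',s['force'].round(1),'w',s['width'].round(1),s['gripper_force'].round(0))
def tilt():
    im,d,P=cam('wrist'); Q=held(im,P)
    m=(abs(Q[...,0])<46)&(abs(Q[...,1])<14)&(Q[...,2]>-25)&(Q[...,2]<30); q=Q[m]
    for lo in range(-46,46,8):
        k=(q[:,0]>=lo)&(q[:,0]<lo+8); print(lo+4,k.sum(),np.median(q[k],0).round(1) if k.any() else '')
    return im,P
E
python3 -c "
from h import *
st()"
```

```text
Traceback (most recent call last):
  File "h.py", line 28, in st
    s=ctrl.read_state(); print(s['clock'],'mag xy',mag(s['eef_pos']),'z',s['eef_pos'][2].round(1),'rot',np.degrees(s['tool_rot']).round(2),'F',s['force'].round(1),'w',s['width'].round(1),s['gripper_force'].round(0))
                                                                                                                                                                       ^^^^^^^^^^^^^^^^
AttributeError: 'float' object has no attribute 'round'
```

{"api": "play_rows", "payload": {
  "targets": [
    [1, 0.2, 0, 3, -0.2],
    [1, 0.2, 0, 5, -0.2],
    [1, 0.2, 0, 5.6, -0.2],
    [1, 0.2, 0, 6, -0.2],
    [1, 0.2, 0, 6.3, -0.2],
    [1, 0.2, 0, 6.5, -0.2],
    [1, 0.2, 0, 6.5, -0.2]
  ]
}}

```text
clock: 6.95
eef_pos: [523.7, -227.4, 100.3]
tool_rot: [-3.141, -0.005, -0.356]
force: [-2.1, 1.7, 14.5]
width: 38.9
gripper_force: 63.9
```

```bash
sed -i "s/s\['gripper_force'\].round(0)/s['gripper_force']/;s/s\['width'\].round(1)/s['width']/" h.py; python3 -c "
from h import *
st();tilt()"
```

```text
6.95 mag xy [12.5 -0.4] z 100.3 rot [-179.94   -0.29  -20.39] F [-2.1  1.7 14.5] w 38.851384233175686 63.90864372253418
-42 212 [-39.2  -0.5   7.6]
-34 767 [-33.9  -0.1   6.8]
-26 816 [-25.9  -0.1   5.9]
-18 849 [-18.   -0.1   4.9]
-10 914 [-9.9 -0.1  3.7]
-2 1006 [-2.  -0.   2.7]
6 1088 [ 6.1 -0.   1.8]
14 1181 [14.   0.4  1.2]
22 1250 [22.1 -0.   0.5]
30 1331 [30.1 -0.  -0.4]
38 2095 [38.6 -0.   2. ]
46 752 [43.5 -0.  16.9]
```

It pivots in the grip as intended, about 6.5° so far. I'll keep pressing.

{"api": "play_rows", "payload": {
  "targets": [
    [1, 0, 0, 0.4, 0],
    [1, 0, 0, 0.8, 0],
    [1, 0, 0, 1.1, 0],
    [1, 0, 0, 1.4, 0],
    [1, 0, 0, 1.4, 0]
  ]
}}

```text
clock: 7.5
eef_pos: [524.6, -227.7, 87.6]
tool_rot: [-3.14, -0.007, -0.356]
force: [-3.6, 3.4, 23.2]
width: 38.8
gripper_force: 72.9
```

```bash
python3 -c "
from h import *
st();tilt()"
```

```text
7.5 mag xy [13.4 -0.4] z 87.6 rot [-179.93   -0.42  -20.39] F [-3.6  3.4 23.2] w 38.7916579324227 72.90212988853455
-42 28 [-45.5   0.5  24.9]
-34 497 [-33.8  -0.   14.4]
-26 564 [-25.8  -0.   11. ]
-18 582 [-18.   -0.    7.6]
-10 700 [-9.9 -0.   3.8]
-2 802 [-1.8 -0.   0.2]
6 929 [ 6.2 -0.4 -3.3]
14 1078 [14.   0.4 -6.3]
22 1182 [22.1  0.  -9.7]
30 1411 [ 30.2   0.  -13.2]
38 2715 [37.   0.  -7.5]
46 875 [43.6  0.   4.5]
```

Tilt is now 23°, the low corner is at z≈72. Slide it under the lip to the wall.

{"api": "play_rows", "payload": {
  "targets": [
    [1, -0.4, 0, -0.1, 0],
    [1, -0.8, 0, -0.2, 0],
    [1, -1.1, 0, -0.3, 0],
    [1, -1.3, 0, -0.3, 0],
    [1, -1.4, 0, -0.3, 0],
    [1, -1.4, 0, -0.3, 0]
  ]
}}

```text
clock: 8.15
eef_pos: [509.9, -222.8, 86.9]
tool_rot: [-3.141, -0.003, -0.357]
force: [4.0, 0.6, 5.1]
width: 38.6
gripper_force: 70.3
```

```bash
python3 -c "
from h import *
st();im,P=tilt();cv2.imwrite('pics/e.png',im[...,::-1])"
```

```text
8.15 mag xy [-2.1 -1. ] z 86.9 rot [-1.7998e+02 -1.7000e-01 -2.0450e+01] F [4.  0.6 5.1] w 38.56698300114386 70.2577543258667
-42 46 [-39.    5.2  15.8]
-34 1621 [-32.   -0.    3.5]
-26 589 [-25.9  -0.   10.1]
-18 637 [-17.9  -0.    6.9]
-10 711 [-9.8 -0.   3.3]
-2 825 [-1.9  0.   0.1]
6 948 [ 6.1 -0.4 -3. ]
14 1080 [14.   0.  -5.8]
22 1215 [22.1  0.  -8.8]
30 1725 [ 30.1   0.  -11.7]
38 1949 [36.9  0.  -9.3]
46 959 [44.5  0.  -3.9]
```

View pics/e.png

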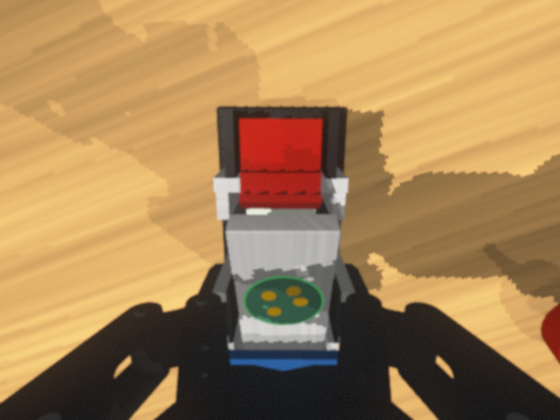

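The plate is tucked under the blue lip (285,355), with its high end (283,220) just inside the red nose. Wall force is about 4 N. Let go and rise.

{"api": "play_rows", "payload": {
  "targets": [
    [0, 0, 0, 0, 0],
    [0, 0, 0, 0, 0],
    [0, 0, 0, 0, 0],
    [0, 0, 0, 0, 0],
    [0, 0, 0, -4, 0],
    [0, 0, 0, -8, 0],
    [0, 0, 0, -8, 0],
    [0, 0, 0, -8, 0]
  ]
}}

```text
clock: 9.0
eef_pos: [508.5, -222.7, 166.9]
tool_rot: [-3.142, -0.001, -0.357]
force: [0.1, -0.5, -0.3]
width: 85.2
gripper_force: 0.0
```

```bash
cat >> h.py <<'E'
def prof():
    im,d,P0=cam('wrist'); P=P0-[512.2,-222.6,0]; a=np.radians(-20.7)
    x=P[...,0]*np.cos(a)+P[...,1]*np.sin(a); y=-P[...,0]*np.sin(a)+P[...,1]*np.cos(a)
    for lo in range(-44,56,4):
        m=(x>=lo)&(x<lo+4)&(abs(y)<12)&(P[...,2]<125); print(lo+2,np.percentile(P[...,2][m],[10,50,90]).round(1) if m.any() else '')
    return im,P0
E
python3 -c "
from h import *
st();prof()"
```

```text
9.0 mag xy [-3.4 -1.4] z 166.9 rot [-1.7999e+02 -7.0000e-02 -2.0450e+01] F [ 0.1 -0.5 -0.3] w 85.24410227764837 0.0
-42 [85.7 86.3 87.1]
-38 [85.5 86.3 87.1]
-34 [80.5 85.1 86.8]
-30 [80.4 81.2 82. ]
-26 [81.4 82.1 82.9]
-22 [82.4 83.3 84. ]
-18 [83.7 84.5 85.3]
-14 [85.  85.7 86.5]
-10 [86.2 86.8 87.7]
-6 [87.2 87.9 88.8]
-2 [88.2 88.9 89.6]
2 [89.2 90.1 90.9]
6 [90.2 91.1 91.8]
10 [91.3 92.  92.8]
14 [92.  92.8 93.6]
18 [92.8 93.8 94.6]
22 [93.9 94.9 95.6]
26 [95.  95.8 96.7]
30 [96.  96.8 97.8]
34 [97.1 97.9 98.7]
38 [89.  94.  98.2]
42 [87.4 91.  92.1]
46 [86.3 87.2 88. ]
50 [83.  86.8 87.9]
54 [82.3 83.2 84.1]
```

{"api": "play_rows", "payload": {
  "targets": [
    [1, 2.5, -0.14, 0, 0],
    [1, 2.5, -0.14, 0, 0],
    [1, 2.5, -0.14, 1, 0],
    [1, 2.5, -0.14, 2, 0],
    [1, 2.5, -0.14, 3, 0],
    [1, 2.5, -0.14, 4, 0],
    [1, 2.5, -0.14, 4.7, 0],
    [1, 2.5, -0.14, 5.4, 0],
    [1, 2.5, -0.14, 6, 0],
    [1, 2.5, -0.14, 6, 0]
  ]
}}

```text
clock: 10.05
eef_pos: [532.0, -230.0, 105.5]
tool_rot: [-3.142, 0.001, -0.357]
force: [-0.3, 0.3, 0.3]
width: -0.1
gripper_force: 0.0
```

{"api": "play_rows", "payload": {
  "targets": [
    [1, 0, 0, 0.3, 0],
    [1, 0, 0, 0.6, 0],
    [1, 0, 0, 0.8, 0],
    [1, 0, 0, 0.8, 0]
  ]
}}

```text
clock: 10.45
eef_pos: [532.1, -230.1, 98.2]
tool_rot: [-3.142, 0.0, -0.357]
force: [-0.3, 0.2, 3.3]
width: -0.0
gripper_force: 1.3
```

```bash
python3 -c "
from h import *
st();prof()"
```

```text
10.45 mag xy [21.3  0.1] z 98.2 rot [-1.800e+02  2.000e-02 -2.046e+01] F [-0.3  0.2  3.3] w -0.03447165068334374 1.335931308567524
-42 
-38 [72.7 73.4 74.1]
-34 [72.7 73.5 74.1]
-30 [72.7 73.4 74.1]
-26 [72.6 73.3 73.9]
-22 [72.8 73.4 74. ]
-18 [73.4 73.7 74.3]
-14 
-10 
-6 
-2 
2 
6 
10 [110.5 118.4 122.6]
14 [110.7 121.2 124. ]
18 [110.7 120.3 122.7]
22 [110.6 119.3 122.1]
26 [ 72.9 111.  120.9]
30 [ 73.8  95.  111.4]
34 [ 85.7 110.3 122.8]
38 [85.2 88.5 90.2]
42 [86.8 90.6 91.9]
46 [86.5 87.3 88. ]
50 [83.1 86.7 87.9]
54 [82.4 83.2 84. ]
```

{"api": "play_rows", "payload": {
  "targets": [
    [1, 0, 0, -2, 0],
    [1, 0, 0, -5, 0],
    [1, 0, 0, -8, 0],
    [0, 0, 0, -10, 0],
    [0, 0, 0, -10, 0],
    [0, 0, 0, -10, 0],
    [0, 0, 0, -10, 0]
  ]
}}

```text
clock: 11.2
eef_pos: [531.6, -229.7, 197.1]
tool_rot: [-3.141, 0.002, -0.357]
force: [0.0, 0.6, 1.1]
width: 58.1
gripper_force: 0.0
```

Run:
```python
from h import *
st();im,P=prof(); cv2.imwrite('pics/f.png',im[...,::-1])
im,d,P=cam('scene'); print(plate(P,im,(485,257)))
```

```text
11.2 mag xy [20.6  0.2] z 197.1 rot [-1.7999e+02  1.3000e-01 -2.0450e+01] F [0.  0.6 1.1] w 58.0590423334437 0.0
-42 [85.4 86.3 87. ]
-38 [85.4 86.1 87.1]
-34 [80.1 85.1 86.9]
-30 [79.4 80.2 81. ]
-26 [79.4 80.2 81. ]
-22 [79.3 80.2 80.9]
-18 [79.7 80.3 80.9]
-14 [79.8 80.6 81.3]
-10 [79.9 80.6 81.4]
-6 [79.8 80.7 81.5]
-2 [79.8 80.5 81.5]
2 [80.1 80.8 81.3]
6 [80.1 80.7 81.4]
10 [79.7 80.5 81.5]
14 [79.5 80.4 81.2]
18 [79.4 80.2 81. ]
22 [79.3 80.2 81. ]
26 [79.6 80.2 81. ]
30 [79.4 80.2 80.9]
34 [79.6 80.3 81.6]
38 [83.9 86.8 89.6]
42 [86.9 90.6 91.9]
46 [86.3 87.1 87.9]
50 [82.9 86.8 88. ]
54 [82.4 83.2 84. ]
(array([485.6, 256.7]), array([40. , 82.8]), np.float32(15.3), 839, 39.8)
```

View pics/f.png

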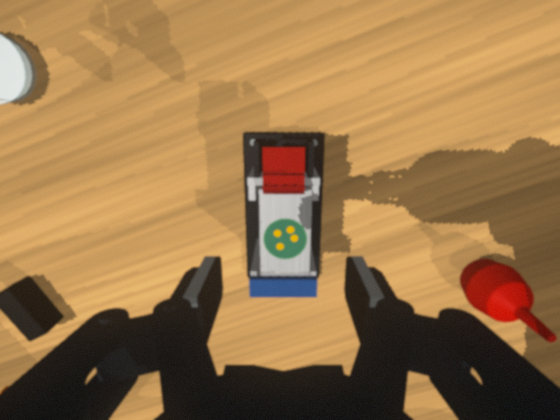

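The leaf carrier is snapped in, level with its top at z=80 along its length, and the catch is out at (284,180). Now the target.

{"api": "play_rows", "payload": {
  "targets": [
    [0, -21.3, -44, 0, -35.5],
    [0, -21.3, -44, 0, -35.5],
    [0, -21.3, -44, 0, -35.5],
    [0, -21.3, -44, 0, -35.5],
    [0, -21.3, -44, 3.7, -35.5],
    [0, -21.3, -44, 3.7, -35.5],
    [0, -21.3, -44, 3.7, -35.5],
    [0, -21.3, -44, 3.7, -35.5],
    [0, -21.3, -44, 3.7, -35.5],
    [0, -21.3, -44, 3.7, -35.5]
  ]
}}

```text
clock: 12.3
eef_pos: [485.3, 259.6, 160.1]
tool_rot: [-3.141, 0.001, 0.265]
force: [1.4, -0.3, 0.6]
width: 85.3
gripper_force: 0.0
```

{"api": "play_rows", "payload": {
  "targets": [
    [0, 0, 0, 0, 0],
    [0, 0, 0, 0, 0],
    [0, 0, 0, 0, 0]
  ]
}}

```text
clock: 12.6
eef_pos: [486.6, 254.9, 160.8]
tool_rot: [3.14, 0.001, 0.261]
force: [0.9, -0.3, 0.5]
width: 85.3
gripper_force: 0.0
```

```bash
cat > g.py <<'E'
from h import *
s=ctrl.read_state(); print(s['clock'],s['eef_pos'],np.degrees(s['tool_rot']))
im,d,P=cam('wrist'); c,sz,a,n,z=plate(P,im,(485.3,257)); print(c,sz,a,n,z)
T=T_tool(); print('shift tool cm',(T[:3,:3].T@(np.array([*c,41.2])-T[:3,3])/10).round(2),'spin',np.degrees(s['tool_rot'][2])-a)
E
python3 g.py
```

```text
12.6 [486.55641772 254.93715151 160.83988424] [1.79920791e+02 6.69705145e-02 1.49508307e+01]
[485.  256.1] [40.1 79.9] 15.2 5150 40.2
shift tool cm [-0.13 -0.2  11.99] spin -0.24916908276944127
```

{"api": "play_rows", "payload": {
  "targets": [
    [0, -0.13, -0.2, 4, -0.3],
    [0, -0.13, -0.2, 8, -0.3],
    [0, -0.13, -0.2, 10.5, -0.3],
    [0, -0.13, -0.2, 11.9, -0.3],
    [0, -0.13, -0.2, 11.9, -0.3],
    [0, -0.13, -0.2, 11.9, -0.3]
  ]
}}

```text
clock: 13.25
eef_pos: [485.6, 257.7, 43.1]
tool_rot: [-3.142, -0.001, 0.267]
force: [0.3, -0.6, 0.7]
width: 85.2
gripper_force: 0.0
```

{"api": "play_rows", "payload": {
  "targets": [
    [1, 0, 0, 0, 0],
    [1, 0, 0, 0, 0],
    [1, 0, 0, 0, 0],
    [1, 0, 0, 0, 0],
    [1, 0, 0, 0, 0],
    [1, 0, 0, 0, 0],
    [1, 0, 0, 0, 0]
  ]
}}

```text
clock: 13.95
eef_pos: [485.3, 258.5, 43.5]
tool_rot: [-3.141, -0.002, 0.268]
force: [-0.4, -1.6, 5.9]
width: 39.1
gripper_force: 60.1
```

{"api": "play_rows", "payload": {
  "targets": [
    [1, 0, 0, -4, 0],
    [1, 0, 0, -8, 0],
    [1, 0, 0, -12, 0],
    [1, 0, 0, -12, 0],
    [1, 0, 0, -12, 0]
  ]
}}

```text
clock: 14.45
eef_pos: [485.0, 258.5, 163.4]
tool_rot: [-3.141, -0.002, 0.268]
force: [0.3, -0.3, -0.9]
width: 38.3
gripper_force: 60.9
```

Run:
```python
from h import *
s=ctrl.read_state(); print(s['eef_pos']); st(); tilt()
T=T_tool(); x=np.array([512.2,-222.6,0])+9*np.array([np.cos(np.radians(-20.7)),np.sin(np.radians(-20.7)),0]); x[2]=T[2,3]
print((T[:3,:3].T@(x-T[:3,3])/10).round(2), np.degrees(s['tool_rot'][2])+20.7)
```

```text
[485.04272559 258.48708976 163.39391982]
14.45 mag xy [-195.5  440.4] z 163.4 rot [-1.7996e+02 -1.3000e-01  1.5350e+01] F [ 0.3 -0.3 -0.9] w 38.34539200685346 60.92609882354736
-42 20 [-38.4   0.2   2.3]
-34 788 [-33.5   0.    2.1]
-26 921 [-26.    0.    2.1]
-18 954 [-18.   0.   2.]
-10 1018 [-9.9  0.   1.9]
-2 1084 [-1.9 -0.2  1.8]
6 1127 [6.  0.  1.8]
14 1201 [14.1  0.   1.9]
22 1251 [22.   0.1  2.1]
30 1329 [30.   0.1  2. ]
38 1370 [38.   0.5  2.4]
46 0 
[-9.310e+00  4.762e+01  1.000e-02] 36.053785114150685
```

Held level. Back to the magazine.

{"api": "play_rows", "payload": {
  "targets": [
    [1, -0.8, 4, 0, 3],
    [1, -1.6, 8, 0, 6],
    [1, -2.5, 12.8, 0, 10],
    [1, -3.4, 17.6, 0, 14],
    [1, -4.4, 22.4, 0, 18],
    [1, -5.3, 27.2, 0, 22],
    [1, -6.2, 32, 0, 26],
    [1, -7.1, 36.8, 0, 30],
    [1, -8, 41, 0, 33],
    [1, -8.8, 45, 0, 36]
  ]
}}

```text
clock: 15.5
eef_pos: [517.5, -201.0, 160.5]
tool_rot: [3.141, 0.004, -0.364]
force: [0.1, 0.3, -0.4]
width: 38.5
gripper_force: 60.9
```

{"api": "play_rows", "payload": {
  "targets": [
    [1, 0, 0, 0, 0],
    [1, 0, 0, 0, 0],
    [1, 0, 0, 0, 0],
    [1, 0, 0, 0, 0]
  ]
}}

```text
clock: 15.9
eef_pos: [518.8, -197.1, 161.6]
tool_rot: [-3.141, 0.002, -0.358]
force: [0.8, 0.7, -1.8]
width: 38.7
gripper_force: 60.9
```

```bash
python3 -c "
from h import *
st()"
```

```text
15.9 mag xy [-2.9 26.2] z 161.6 rot [-1.7995e+02  1.0000e-01 -2.0500e+01] F [ 0.8  0.7 -1.8] w 38.70241152900502 60.853389501571655
```

{"api": "play_rows", "payload": {
  "targets": [
    [1, 1.3, 2.6, 0, 0],
    [1, 1.3, 2.6, 0, 0],
    [1, 1.3, 2.6, 3, 0],
    [1, 1.3, 2.6, 4.5, 0],
    [1, 1.3, 2.6, 4.5, 0],
    [1, 1.3, 2.6, 4.5, 0]
  ]
}}

```text
clock: 16.5
eef_pos: [522.1, -227.1, 117.4]
tool_rot: [-3.141, 0.0, -0.359]
force: [-0.5, 0.3, -0.3]
width: 38.8
gripper_force: 60.9
```

```bash
python3 -c "
from h import *
st()"
```

```text
16.5 mag xy [10.9 -0.7] z 117.4 rot [-1.7998e+02  2.0000e-02 -2.0580e+01] F [-0.5  0.3 -0.3] w 38.77926232264104 60.8761203289032
```

{"api": "play_rows", "payload": {
  "targets": [
    [1, -0.1, -0.06, 1.0, 0],
    [1, -0.1, -0.06, 1.4, 0],
    [1, -0.1, -0.06, 1.8, 0],
    [1, -0.1, -0.06, 2.2, 0],
    [1, -0.1, -0.06, 2.6, 0],
    [1, -0.1, -0.06, 3.0, 0],
    [1, -0.1, -0.06, 3.3, 0],
    [1, -0.1, -0.06, 3.4, 0],
    [1, -0.1, -0.06, 3.4, 0]
  ]
}}

```text
clock: 17.4
eef_pos: [524.6, -227.7, 87.8]
tool_rot: [-3.141, -0.009, -0.36]
force: [-2.9, 3.9, 29.5]
width: 38.9
gripper_force: 73.0
```

```bash
python3 -c "
from h import *
st();tilt()"
```

```text
17.4 mag xy [13.4 -0.4] z 87.8 rot [-179.94   -0.49  -20.62] F [-2.9  3.9 29.5] w 38.86365311178097 73.04112553596497
-42 28 [-45.7   3.3  25.1]
-34 488 [-33.9  -0.1  14.5]
-26 567 [-25.8  -0.1  11. ]
-18 603 [-17.9  -0.1   7.5]
-10 705 [-9.9 -0.   3.8]
-2 806 [-1.6  0.4  0.1]
6 904 [ 6.2 -0.2 -3.2]
14 1047 [14.1 -0.  -6.5]
22 1200 [ 22.1  -0.  -10. ]
30 1417 [ 30.2  -0.  -13.6]
38 2881 [37.1 -0.  -7. ]
46 713 [44.   0.4  4.9]
```

Same tilt as before, so the same slide.

{"api": "play_rows", "payload": {
  "targets": [
    [1, -0.4, 0, -0.1, 0],
    [1, -0.8, 0, -0.2, 0],
    [1, -1.1, 0, -0.3, 0],
    [1, -1.3, 0, -0.3, 0],
    [1, -1.4, 0, -0.3, 0],
    [1, -1.4, 0, -0.3, 0]
  ]
}}

```text
clock: 18.05
eef_pos: [509.9, -222.8, 86.9]
tool_rot: [3.141, -0.004, -0.361]
force: [4.0, -1.6, 5.1]
width: 38.7
gripper_force: 69.8
```

```bash
python3 -c "
from h import *
st();im,P=tilt();cv2.imwrite('pics/g.png',im[...,::-1])"
```

```text
18.05 mag xy [-2.1 -1. ] z 86.9 rot [179.99  -0.23 -20.66] F [ 4.  -1.6  5.1] w 38.70150236412269 69.80219721794128
-42 53 [-38.4   0.9  15.2]
-34 1598 [-32.1  -0.1   3.3]
-26 590 [-25.9  -0.1  10.1]
-18 635 [-18.   -0.1   6.9]
-10 740 [-9.9 -0.1  3.5]
-2 828 [-1.8 -0.   0.1]
6 938 [ 6.2 -0.  -2.9]
14 1087 [14.1 -0.  -5.8]
22 1195 [22.2 -0.  -9. ]
30 1754 [ 30.2  -0.  -11.7]
38 1933 [36.9 -0.  -9.4]
46 961 [44.6 -0.  -3.8]
```

View pics/g.png

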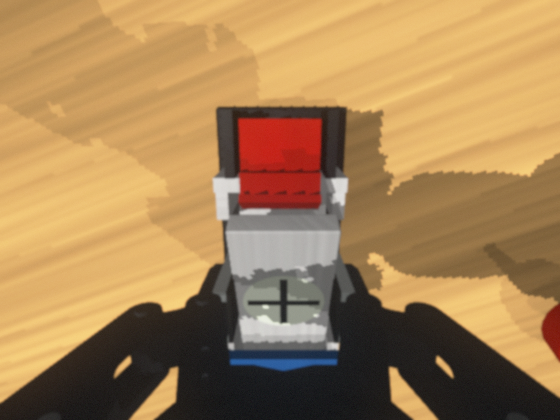

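The white target is tucked under the lip at (285,355), cross face up. Same release and press as before.

{"api": "play_rows", "payload": {
  "targets": [
    [0, 0, 0, 0, 0],
    [0, 0, 0, 0, 0],
    [0, 0, 0, 0, 0],
    [0, 0, 0, 0, 0],
    [0, 0, 0, -4, 0],
    [0, 0, 0, -8, 0],
    [0, 0, 0, -8, 0],
    [0, 0, 0, -8, 0]
  ]
}}

```text
clock: 18.9
eef_pos: [508.3, -222.2, 167.0]
tool_rot: [-3.141, -0.001, -0.36]
force: [0.5, 0.2, -0.5]
width: 85.4
gripper_force: 0.0
```

```bash
python3 -c "
from h import *
st();prof()" | awk 'NR%3==1'
```

```text
18.9 mag xy [-3.8 -1. ] z 167.0 rot [-1.7999e+02 -8.0000e-02 -2.0650e+01] F [ 0.5  0.2 -0.5] w 85.44221506242442 0.0
-34 [80.6 85.1 86.8]
-22 [82.5 83.2 84.1]
-10 [85.8 86.7 87.6]
2 [89.1 89.8 90.6]
14 [91.8 92.7 93.5]
26 [94.9 95.7 96.6]
38 [89.3 94.1 98.1]
50 [83.  86.6 87.8]
```

{"api": "play_rows", "payload": {
  "targets": [
    [1, 2.5, -0.1, 0, 0],
    [1, 2.5, -0.1, 0, 0],
    [1, 2.5, -0.1, 1, 0],
    [1, 2.5, -0.1, 2, 0],
    [1, 2.5, -0.1, 3, 0],
    [1, 2.5, -0.1, 4, 0],
    [1, 2.5, -0.1, 4.7, 0],
    [1, 2.5, -0.1, 5.4, 0],
    [1, 2.5, -0.1, 6, 0],
    [1, 2.5, -0.1, 6, 0]
  ]
}}

```text
clock: 19.95
eef_pos: [531.6, -229.9, 105.5]
tool_rot: [-3.142, 0.001, -0.361]
force: [0.3, 0.5, 0.4]
width: 0.1
gripper_force: 0.0
```

{"api": "play_rows", "payload": {
  "targets": [
    [1, 0, 0, 0.3, 0],
    [1, 0, 0, 0.6, 0],
    [1, 0, 0, 0.8, 0],
    [1, 0, 0, 0.8, 0]
  ]
}}

```text
clock: 20.35
eef_pos: [531.7, -230.0, 98.2]
tool_rot: [-3.142, 0.0, -0.361]
force: [-1.0, -0.6, 2.1]
width: -0.1
gripper_force: 1.1
```

{"api": "play_rows", "payload": {
  "targets": [
    [1, 0, 0, -2, 0],
    [1, 0, 0, -5, 0],
    [1, 0, 0, -8, 0],
    [1, 0, 0, -10, 0],
    [1, 0, 0, -10, 0],
    [1, 0, 0, -10, 0],
    [1, 0, 0, -10, 0]
  ]
}}

```text
clock: 21.05
eef_pos: [531.1, -229.6, 197.1]
tool_rot: [-3.141, 0.002, -0.36]
force: [0.5, 0.5, -0.3]
width: 0.2
gripper_force: 0.0
```

Run:
```python
from h import *
st();im,P=prof(); cv2.imwrite('pics/h.png',im[...,::-1])
im,d,P=cam('side'); cv2.imwrite('pics/i.png',cv2.resize(im[130:230,300:430],(780,600),interpolation=cv2.INTER_CUBIC)[...,::-1])
```

```text
21.05 mag xy [20.2  0.2] z 197.1 rot [-1.7999e+02  1.3000e-01 -2.0650e+01] F [ 0.5  0.5 -0.3] w 0.19125696784268012 0.0
-42 
-38 
-34 
-30 
-26 
-22 
-18 
-14 [79.  79.8 81.5]
-10 [79.6 80.4 81.3]
-6 [79.5 80.5 81.3]
-2 [79.9 80.7 81.3]
2 [79.6 80.4 81.1]
6 [79.6 80.5 81.3]
10 [79.6 80.5 81.1]
14 [79.6 80.3 81. ]
18 [79.3 80.2 81.2]
22 [79.4 80.3 81.1]
26 [79.4 80.1 80.9]
30 [79.2 80.1 80.9]
34 [79.4 80.3 81.1]
38 [84.2 86.9 89.5]
42 [87.1 90.8 91.9]
46 [86.5 87.2 88.1]
50 [82.9 86.5 87.6]
54 [82.4 83.2 84.1]
```

View pics/h.png

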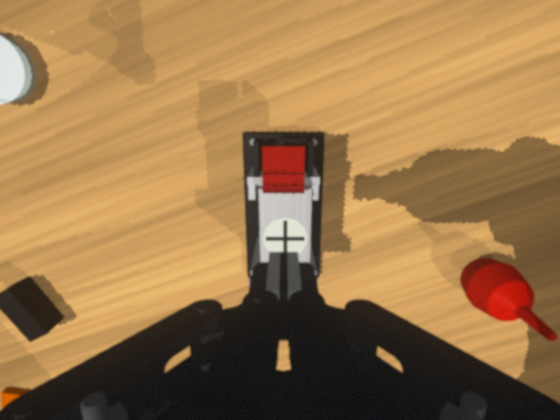

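View pics/i.png

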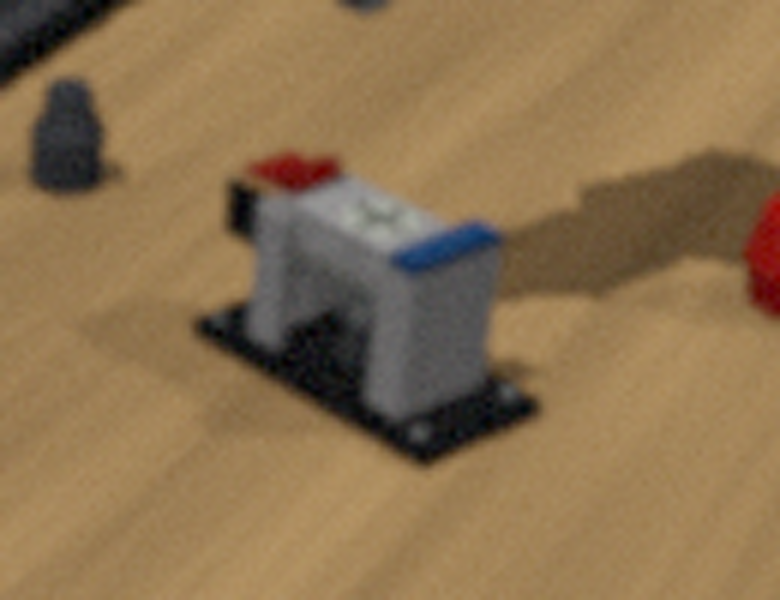

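The target lies level with its top at z≈80, cross up at (285,238) and the catch out at (284,182). The leaf carrier is beneath it and the gripper is clear, so I'm handing in.

```bash
python3 -c "
from cell import ctrl
print(ctrl.finish_job())"
```

```text
the job is handed in; nothing more can be done
None
```

The job is handed in at about 21 s: in the last check the target carrier lay level and snapped in on top of the leaf carrier, face up, and I never touched the spare carrier or the dish; the hand-in call returned no verdict.

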